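# Strip the label-tape rack

## Robot

A 6-joint arm with a two-finger parallel gripper is mounted at the origin on the work surface. World frame = base frame: x ahead of the robot, y to its left, z up, the work surface at z = 0. Lengths are in m, angles in rad, forces in N, time in s.
With the tool pointing down it reaches from about 0.35 to 0.725 m from the base axis. Payload 6 kg.
Tool frame: the origin (TCP) lies on the centre line of the jaws, within the pads' length; the fingertips stand 14 mm ahead of it and the grasp point (between the pads) lies 5 mm behind it (tip_reach is the distance from the TCP to the fingertips, in m); z points along the fingers, y is the line along which they close (so a half turn about z gives the same grasp; the last joint's range is limited). The gripper opens to 85 mm and grips with 20 to 120 N. Pads are 22 mm wide; open, the fingers measure 114 mm over their backs; the gripper's body (76 mm by 85 mm) begins 54 mm behind the grasp point. The pads swing forward as they close: fully open they stand 13 mm farther back than shut.
Start: joints at [-1.011, 0.04, 0.085, 0, -1.615, -0.334], TCP at [0.134, -0.585, 0.245] pointing down, gripper open.
Joint ranges: [-2.56, 2.56], [-1.29, 2.01], [-1.08, 1.49], [-3.29, 1.98], [-2.81, -0.18], [-2.99, 2.99]. Speed limits (rad/s): [2.57, 2.57, 3.01, 3.14, 3.14, 3.14].

## Interface

Orientations are given as a unit quaternion [w, x, y, z].
In Python, from workcell import read_state, snapshot, sign_off, tip_reach gives the robot as it stands.
- The arm moves only by the tool drive_tool, never from a script. Its argument "targets" is a list of rows, each an object with "translation": the shift along the tool's x, y, z in m, a list of three; "yaw": the turn about the tool's z in degrees; "hand": the opening, from -1 (shut) to 1 (fully open). A call has 1 to 20 rows; each row is the pose to reach, as a shift and turn from the pose commanded when the call began, along the tool's axes at that moment; what a row does not reach only later rows make up. A row lasts 1/8 s, in which the tool goes at most 62.5 mm and 10.7 degrees, less where a joint would pass 70% of its speed; a pose out of reach is approached as far as the arm can. A call with a gripper value outside its range is refused whole. The fingers move at their own pace and stop on an object; "newtons" is the grip in N (left out, the last holds). Time passes only in rows, so rows that repeat a pose let the fingers close. It gives the time, the measured TCP pose, the force, the opening and the grip force at its end, in the units of the state.
- read_state(): the state, without advancing time (a new reading comes with each control period).
- snapshot(name): name is "scene" or "top" or "wrist"; returns a dict with "img" (480x640x3 uint8, red, green, blue), "z_map" (480x640 float32, m along the optical axis (not along the pixel's ray), 0 where there is no reading), "fx", "fy", "cx", "cy" (pixels), "k1" (the pictures are not rectified: a ray, as slopes to the right and down, at radius r is drawn at 1 + k1 r^2 times it, then the intrinsics apply), "world_to_cam" (4x4, takes a point from world to camera coordinates). Camera axes: x right, y down, z forward; pixel columns grow to the right and rows downward; lengths in m; the calibration is good to about 2 mm. A picture is of the moment at which its call begins.
- sign_off(): hands the job in; it is judged then, once.
The state is a dict: "t": time; "joint_pos": joint angles; "dq": joint speeds; "joint_efforts": joint torques, N m; "tcp_pos": TCP position; "eef_rot": TCP orientation; "force": force on the tool from outside, world axes, zero at the start; "torque": the same for the moment, N m; "width": opening from 0.0 (shut) to 1.0 (fully open); "finger_force": force on a finger pad.
Only numpy, scipy, OpenCV 4.12 (cv2) and the standard library are available. Lean on these libraries where they do the work, as an engineer would, in place of code of your own. Each camera call takes 0.05 s, during which the arm holds its last target. There are 200 camera calls.

## Task

Strip the tape rack for cleaning: first take the keeper bar off the rack's posts and hang it by one of its end eyes on the peg of the stand. Then slide every tape roll up off its post and lay it flat in the tray (rolls may lie on one another there). Leave the beaker, tube rack and tip box where they are.

Things in the scene. Friction and masses are not known exactly. Their poses are not given: they have to be found in the camera images.
- rack: tape rack fixed to the bench: white base 64 x 212 x 12 mm, long along its y; origin under its centre. Three upright aluminium posts 22 mm thick stand on it at y = -75, 0 and +75 mm (x = 0). Each carries one or two tape rolls: the lower with its underside 12 mm above the bench, the upper on it at 32 mm
- post_a (a point): top of the outer post at the rack's y = +75 mm: a shoulder 54 mm above the bench; on it a spigot 10 mm thick and 11 mm high
- post_b (a point): the same on the outer post at the rack's y = -75 mm
- post_mid (a point): top of the middle post, 52 mm above the bench, without spigot
- bar: aluminium keeper bar on the shoulders of the outer posts, holding all rolls down: 30 x 184 x 5 mm, long along its y, about 110 g; origin at the centre of its underside, z up. An eye (18 mm hole) at each end fits loosely over a spigot. Mid-top stands a black grip fin 12 mm thick (x), 50 mm long (y), 5 to 47 mm above the underside
- eye_a (a point): centre of the keeper bar's eye at its +y end, 75 mm from the middle, half way through the 5 mm thickness
- eye_b (a point): centre of the eye at its -y end, likewise
- stand: hanging stand fixed to the bench: foot 110 x 110 x 12 mm, steel upright 24 x 24 mm and 222 mm high on its middle; origin under the foot's centre. A single round steel peg 8 mm thick leaves the upright's -x face 210 mm above the bench and rises at 40 degrees above level, outwards along the stand's -x, roughly towards the robot; it is 60 mm long
- peg_root (a point): on the peg's axis where it leaves the upright
- peg_tip (a point): the free end of the peg, 60 mm from peg_root
- peg_1 (a point): point on the peg's axis 5 mm from peg_root
- peg_2 (a point): point on the peg's axis 18 mm from peg_root
- peg_3 (a point): point on the peg's axis 31 mm from peg_root
- peg_4 (a point): point on the peg's axis 44 mm from peg_root
- tray: shallow grey plastic tray, loose on the bench, 232 mm (its x) by 204 mm (its y), floor and walls 3 mm thick, rim 12 mm above the bench, about 0.6 kg; origin under its centre
- roll1: roll of beige labelling tape, a ring 56 mm across, 20 mm high, with a 26 mm bore, about 45 g; origin at the centre of its underside, z its axis. Lower place on the post at the rack's y = -75 mm
- roll2: roll of beige labelling tape, a ring 56 mm across, 20 mm high, with a 26 mm bore, about 45 g; origin at the centre of its underside, z its axis. Lower place on the post at the rack's y = 0 mm
- roll3: roll of beige labelling tape, a ring 56 mm across, 20 mm high, with a 26 mm bore, about 45 g; origin at the centre of its underside, z its axis. Lower place on the post at the rack's y = 75 mm
- roll4: roll of beige labelling tape, a ring 56 mm across, 20 mm high, with a 26 mm bore, about 45 g; origin at the centre of its underside, z its axis. Upper place on the post at the rack's y = -75 mm (may be absent)
- roll5: roll of beige labelling tape, a ring 56 mm across, 20 mm high, with a 26 mm bore, about 45 g; origin at the centre of its underside, z its axis. Upper place on the post at the rack's y = 0 mm (may be absent)
- roll6: roll of beige labelling tape, a ring 56 mm across, 20 mm high, with a 26 mm bore, about 45 g; origin at the centre of its underside, z its axis. Upper place on the post at the rack's y = 75 mm (may be absent)
- beaker: bystander: white plastic beaker 84 mm across, 110 mm high, beyond the rack; origin under its centre
- tube_rack: bystander: white tube rack 70 x 140 x 26 mm with green-capped tubes to 83 mm high; origin under its centre
- tip_box: bystander: pipette-tip box 85 x 120 x 62 mm with a yellow lid; origin under its centre
Mind the look-alikes: they are no part of the job. Leave any orange or turquoise look-alike of the roll5 alone.

How it is judged:
By the outcome, as a careful person would: the job done as asked, in the order asked, and still so for the second after the job is handed in, with the robot touching nothing.
Of roll4, roll5, roll6 only 1 to 3 are there at a start; the rules pass over those that are not, and their reading is None.
At some moment in a run one of tray may be knocked a few centimetres aside while the robot is not near it.
It also fails if it takes over 210 s, if anything falls off the work surface, if the arm or the gripper's body presses on something with over 40 N, if the wrist force passes 120 N, or if a joint passes its speed limit or range.

## Working session

There is one attempt and no reset: what is moved stays moved. The work goes in short steps, Python scripts to look and compute and a tool call to move; the robot and the scene stay as the last step left them, time stands still between calls to the robot, and variables do not carry over. Pictures are saved under pics/ and viewed, at most 14 in all, crops included, and the job is handed in when it is done.

Besides the shell and the picture viewer there is one more tool, called after "Emit:" in YAML: its name, and indented under it one key for each argument. drive_tool: Moves the arm, as the interface text tells. Its arguments: {"type":"object","properties":{"targets":{"type":"array"},"newtons":{"type":"number"}},"required":["targets"]}

```bash
mkdir -p pics; ls; cat > h.py <<'E'
import numpy as np, cv2
from workcell import read_state, snapshot, sign_off, tip_reach
def snap(cam,name):
    s=snapshot(cam); cv2.imwrite(f'pics/{name}.png',s['img'][:,:,::-1]); np.savez(f'pics/{name}.npz',**s); return s
def load(name): return dict(np.load(f'pics/{name}.npz'))
def ray(s,u,v):
    a=(u-s['cx'])/s['fx'];b=(v-s['cy'])/s['fy'];k=s['k1'];x,y=a,b
    for _ in range(20):
        f=1+k*(x*x+y*y);x,y=a/f,b/f
    return np.array([x,y,1.])
def onz(s,u,v,z):
    T=s['world_to_cam'];R=T[:3,:3];c=-R.T@T[:3,3];d=R.T@ray(s,u,v);return c+d*(z-c[2])/d[2]
def bydepth(s,u,v):
    T=s['world_to_cam'];return T[:3,:3].T@(ray(s,u,v)*s['z_map'][int(v),int(u)]-T[:3,3])
def tri(*obs):
    A=np.zeros((3,3));b=np.zeros(3)
    for s,u,v in obs:
        T=s['world_to_cam'];R=T[:3,:3];c=-R.T@T[:3,3];d=R.T@ray(s,u,v);d/=np.linalg.norm(d)
        P=np.eye(3)-np.outer(d,d);A+=P;b+=P@c
    return np.linalg.solve(A,b)
def proj(s,p):
    T=s['world_to_cam'];q=T[:3,:3]@p+T[:3,3];x,y=q[:2]/q[2];f=1+s['k1']*(x*x+y*y);return np.array([s['fx']*x*f+s['cx'],s['fy']*y*f+s['cy']])
E
python3 - <<'E'
from h import *
np.set_printoptions(precision=4,suppress=True)
for c in('scene','top','wrist'):
    s=snap(c,c+'0');T=s['world_to_cam'];print(c,-T[:3,:3].T@T[:3,3],T[2,:3],s['fx'],s['k1'])
print(read_state(),tip_reach)
E
```

```text
pics
scene [ 1.3009 -0.5297  0.9338] [-0.6357  0.4352 -0.6376] 616.638284787625 0.02157064168156477
top [ 0.4611 -0.0028  1.287 ] [ 0.0697  0.0111 -0.9975] 529.0515694952829 -0.06237731180598116
wrist [ 0.0677 -0.5999  0.3735] [ 0.2614  0.0612 -0.9633] 379.8609150965118 -0.05870703013202598
{'t': 0.15, 'joint_pos': array([-1.0113,  0.0407,  0.084 , -0.0003, -1.6155, -0.3338]), 'dq': array([ 0.0001, -0.0012,  0.0035,  0.002 , -0.0026, -0.0011]), 'joint_efforts': array([ -0.0033, -36.8616,  34.7688,   6.9362,  -0.0045,  -0.    ]), 'tcp_pos': array([ 0.1344, -0.5845,  0.2445]), 'eef_rot': array([-0.0001, -0.1126,  0.9936,  0.0007]), 'force': array([ 0.2494, -0.5603, -0.1565]), 'torque': array([-0.0461,  0.0366, -0.0347]), 'finger_force': 0.0, 'width': 0.9978610716933048} 0.014
```

```bash
sleep 1; ls pics
```

```text
scene0.npz
scene0.png
top0.npz
top0.png
wrist0.npz
wrist0.png
```

View pics/top0.png

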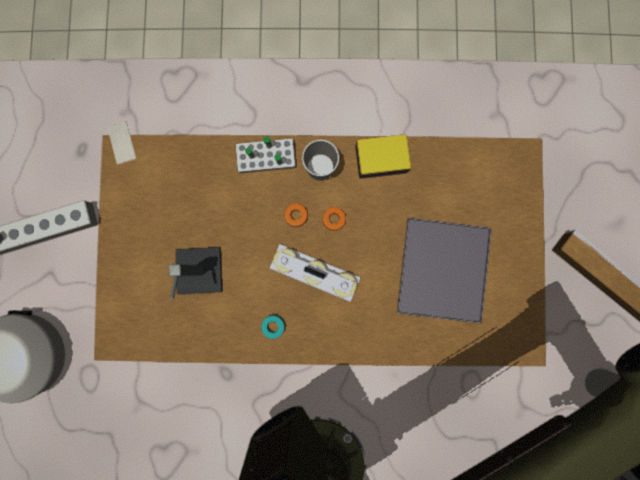

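View pics/scene0.png

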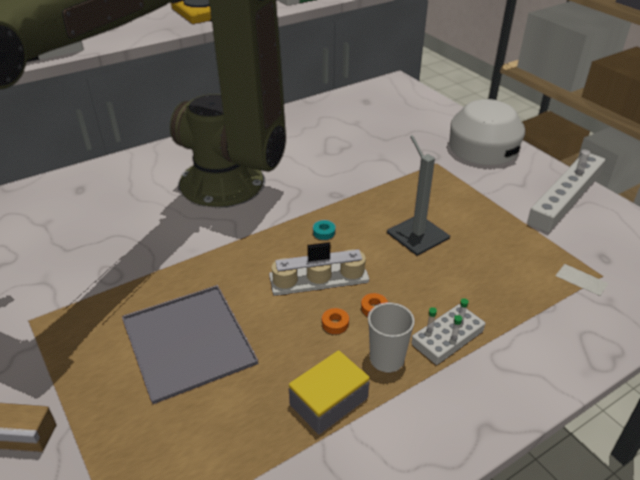

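Top view: rack with bar at about (315,272) slanted, stand at (198,270) with its peg pointing down (towards the robot), tray at (445,270). Orange/turquoise rings at (296,215), (334,218) and (273,327) are decoys. Next I enlarge the parts that matter.

```bash
python3 - <<'E'
from h import *
t=cv2.imread('pics/top0.png');s=cv2.imread('pics/scene0.png')
def c(i,u,v,w=100,h=75): return cv2.resize(i[v:v+h,u:u+w],(400,300),interpolation=cv2.INTER_CUBIC)
cv2.imwrite('pics/c1.png',np.vstack([np.hstack([c(t,265,235),c(t,150,235)]),np.hstack([c(s,265,230,120,90),c(s,380,130,160,120)])]))
E
```

```text
(no output)
```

View pics/c1.png

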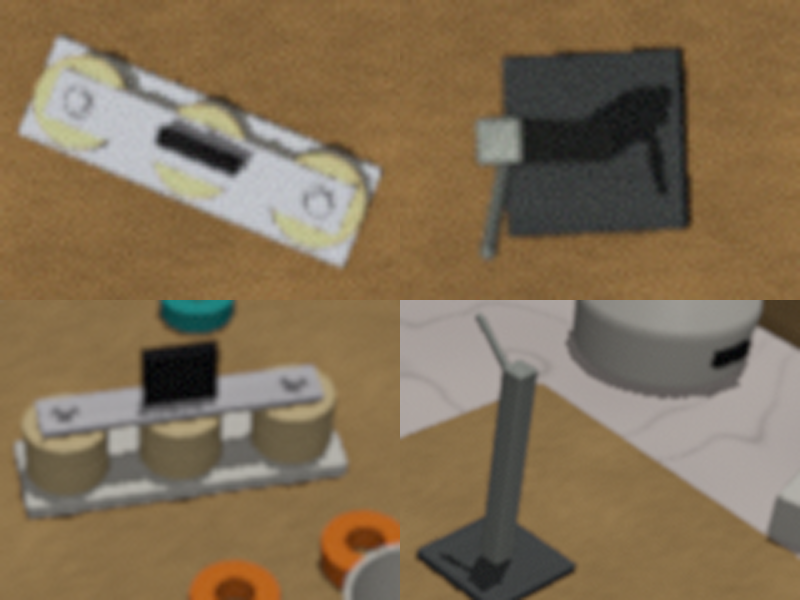

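```bash
python3 - <<'E'
from h import *
np.set_printoptions(precision=4,suppress=True)
t=load('top0');s=load('scene0')
P=lambda n,x:print(n,x)
a=tri((t,284.5,260.2),(s,352.9,255.2));b=tri((t,344.5,285.2),(s,284.5,263.6))
P('spigA',a);P('spigB',b);P('L',np.linalg.norm(a-b));P('yaw',np.degrees(np.arctan2(*(a-b)[[1,0]])))
P('A onz',onz(t,284.5,260.2,.062));P('B onz',onz(t,344.5,285.2,.062))
P('tip',tri((t,172,297.9),(s,412,137.4)));P('uptop',tri((t,174.5,270),(s,427.6,158)))
f=np.array([[503,56],[682,48],[689,228],[510,236]])
q=[onz(t,150+(u-400)/4,235+v/4,.012) for u,v in f];P('foot',np.array(q));P('c',np.mean(q,0))
q=[onz(t,u,v,.012) for u,v in [(409,219),(490,228),(481,322),(398,312)]];P('tray',np.array(q));P('c',np.mean(q,0))
# fin top
P('fin',tri((t,265+200/4,235+150/4),(s,265+180/3.333,230+48/3.333)))
P('fin',bydepth(t,265+200/4,235+148/4))
P('deco',[onz(t,u,v,.02) for u,v in[(296,215),(334,218),(273,327)]])
E
```

```text
spigA [0.4896 0.0796 0.0568]
spigB [ 0.4334 -0.0598  0.0584]
L 0.15032586365398226
yaw 68.05902333201462
A onz [0.488  0.0771 0.062 ]
B onz [ 0.4319 -0.0622  0.062 ]
tip [0.4084 0.2895 0.2427]
uptop [0.4632 0.2923 0.2174]
foot [[0.513  0.3453 0.012 ]
 [0.5192 0.236  0.012 ]
 [0.4107 0.2293 0.012 ]
 [0.4043 0.338  0.012 ]]
c [0.4618 0.2871 0.012 ]
tray [[ 0.592  -0.2197  0.012 ]
 [ 0.5723 -0.4171  0.012 ]
 [ 0.3457 -0.3933  0.012 ]
 [ 0.368  -0.1933  0.012 ]]
c [ 0.4695 -0.3058  0.012 ]
fin [0.4623 0.0087 0.1006]
fin [0.4615 0.0059 0.0982]
deco [array([0.598 , 0.0537, 0.02  ]), array([ 0.5917, -0.0378,  0.02  ]), array([0.3297, 0.1049, 0.02  ])]
```

```bash
cat >> h.py <<'E'
from scipy.spatial.transform import Rotation as Ro
def go(x,y,z,ydir=None):
    "tool shift + yaw to world TCP x,y,z with tool y along ydir (deg, mod 180)"
    st=read_state();R=Ro.from_quat(st['eef_rot'],scalar_first=True).as_matrix()
    sh=R.T@(np.array([x,y,z])-st['tcp_pos']);cur=np.degrees(np.arctan2(R[1,1],R[0,1]))
    yaw=0 if ydir is None else -((ydir-cur+90)%180-90)
    print('shift',np.round(sh,4),'yaw',round(yaw,2),'cur ydir',round(cur,2),'dist',round(np.linalg.norm(sh),3),'j6',round(st['joint_pos'][5],3))
E
python3 -c "
from h import *
go(.46,.008,.25,158)"
```

```text
shift [-0.45    0.5046 -0.0049] yaw -55.06 cur ydir 102.94 dist 0.676 j6 -0.334
```

Emit:
drive_tool:
  targets:
    - {"translation": [-0.45,0.505,-0.005],"yaw": -55,"hand": 1}
    - {"translation": [-0.45,0.505,-0.005],"yaw": -55,"hand": 1}
    - {"translation": [-0.45,0.505,-0.005],"yaw": -55,"hand": 1}
    - {"translation": [-0.45,0.505,-0.005],"yaw": -55,"hand": 1}
    - {"translation": [-0.45,0.505,-0.005],"yaw": -55,"hand": 1}
    - {"translation": [-0.45,0.505,-0.005],"yaw": -55,"hand": 1}
    - {"translation": [-0.45,0.505,-0.005],"yaw": -55,"hand": 1}
    - {"translation": [-0.45,0.505,-0.005],"yaw": -55,"hand": 1}
    - {"translation": [-0.45,0.505,-0.005],"yaw": -55,"hand": 1}
    - {"translation": [-0.45,0.505,-0.005],"yaw": -55,"hand": 1}
    - {"translation": [-0.45,0.505,-0.005],"yaw": -55,"hand": 1}
    - {"translation": [-0.45,0.505,-0.005],"yaw": -55,"hand": 1}
    - {"translation": [-0.45,0.505,-0.005],"yaw": -55,"hand": 1}

```text
t: 1.78
tcp_pos: [0.4597, 0.0081, 0.2501]
eef_rot: [-0.0, -0.559, 0.829, 0.0]
force: [0.1, -0.5, 0.1]
width: 1.002
finger_force: 0.0
```

```bash
python3 - <<'E'
from h import *
s=snap('wrist','w1');print(read_state()['tcp_pos'])
for p in ([.488,.077,.065],[.432,-.062,.065],[.46,.008,.101]):print(proj(s,np.array(p)))
E
```

```text
[0.45960346 0.0075979  0.25038207]
[315.72025304 300.40574621]
[315.26399163 126.73493692]
[315.68178538 229.46970025]
```

View pics/w1.png

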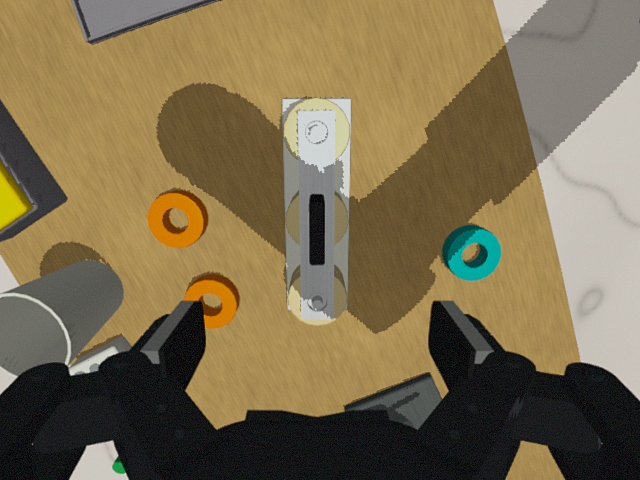

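Wrist view: spigots at (317,131) (b, far) and (318,302) (a, near), fin centred at about (317,229).

```bash
python3 - <<'E'
from h import *
np.set_printoptions(precision=4,suppress=True)
t=load('top0');s=load('scene0');w=load('w1')
a=tri((t,284.5,260.2),(s,352.9,255.2),(w,318,302));b=tri((t,344.5,285.2),(s,284.5,263.6),(w,317,131))
print(a,b,np.linalg.norm(a-b),np.degrees(np.arctan2(*(a-b)[[1,0]])))
for z in(.062,.065):
  A=onz(w,318,302,z);B=onz(w,317,131,z);print(A,B,np.linalg.norm(A-B),np.degrees(np.arctan2(*(A-B)[[1,0]])))
print(onz(w,317,229,.1))
d=(a-b)/np.linalg.norm(a-b);m=(a+b)/2+d*.008;go(m[0],m[1],.084,158)
E
```

```text
[0.4888 0.0808 0.0566] [ 0.4326 -0.0592  0.0576] 0.150858062069065 68.12093394185895
[0.4872 0.0805 0.062 ] [ 0.4319 -0.0585  0.062 ] 0.14954302630697608 68.31628592202458
[0.4867 0.0792 0.065 ] [ 0.432  -0.0584  0.065 ] 0.14812874190779934 68.31628592202458
[0.459  0.0083 0.1   ]
shift [-0.0114  0.0002  0.1664] yaw -0.09 cur ydir 157.91 dist 0.167 j6 -0.844
```

Emit:
drive_tool:
  targets:
    - {"translation": [-0.011,0,0.06],"yaw": 0,"hand": 1}
    - {"translation": [-0.011,0,0.12],"yaw": 0,"hand": 1}
    - {"translation": [-0.011,0,0.15],"yaw": 0,"hand": 0.6}
    - {"translation": [-0.011,0,0.166],"yaw": 0,"hand": 0.2}
    - {"translation": [-0.011,0,0.166],"yaw": 0,"hand": 0}
    - {"translation": [-0.011,0,0.166],"yaw": 0,"hand": -1}
    - {"translation": [-0.011,0,0.166],"yaw": 0,"hand": -1}
    - {"translation": [-0.011,0,0.166],"yaw": 0,"hand": -1}
    - {"translation": [-0.011,0,0.166],"yaw": 0,"hand": -1}
    - {"translation": [-0.011,0,0.166],"yaw": 0,"hand": -1}
  newtons: 20

```text
t: 3.08
tcp_pos: [0.4648, 0.0186, 0.0858]
eef_rot: [0.001, -0.559, 0.829, -0.0]
force: [-1.0, -0.2, 5.3]
width: 0.134
finger_force: 28.3
```

Emit:
drive_tool:
  targets:
    - {"translation": [0,0,-0.02],"yaw": 0,"hand": -1}
    - {"translation": [0,0,-0.05],"yaw": 0,"hand": -1}
    - {"translation": [0,0,-0.1],"yaw": 0,"hand": -1}
    - {"translation": [0,0,-0.15],"yaw": 0,"hand": -1}
    - {"translation": [0,0,-0.2],"yaw": 0,"hand": -1}
    - {"translation": [0,0,-0.25],"yaw": 0,"hand": -1}
    - {"translation": [0,0,-0.25],"yaw": 0,"hand": -1}

```text
t: 3.95
tcp_pos: [0.4649, 0.0184, 0.3385]
eef_rot: [0.003, -0.559, 0.829, -0.001]
force: [-0.0, -0.5, -1.0]
width: 0.135
finger_force: 27.3
```

```bash
python3 -c "
from h import *
go(.33,.285,.335,93.7)
s=snap('scene','s2');snap('wrist','w2');i=cv2.imread('pics/s2.png')[90:300,250:530];j=cv2.imread('pics/w2.png')
cv2.imwrite('pics/c2.png',np.hstack([cv2.resize(i,(440,330)),cv2.resize(j,(360,270))[:, :] if 0 else cv2.resize(j,(360,330))]))"
```

```text
shift [-0.1963  0.2252  0.0032] yaw 64.22 cur ydir 157.92 dist 0.299 j6 -0.861
```

View pics/c2.png

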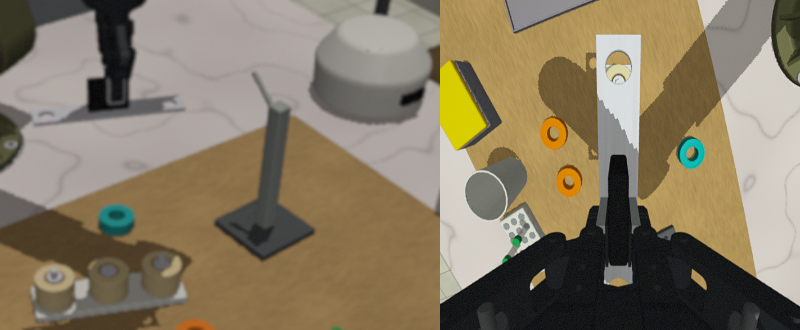

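Bar is held cleanly (fin in pads), eye_a end nearer the wrist's underside. The peg rises 40°, so the bar needs tilting about the closing line: I will rest its eye_a half on the upright's top and lower.

```bash
python3 -c "
from h import *
go(.463,.228,.30,180)"
```

```text
shift [-0.1936  0.0794  0.034 ] yaw -22.05 cur ydir 157.95 dist 0.212 j6 -0.862
```

Emit:
drive_tool:
  targets:
    - {"translation": [-0.05,0.02,0],"yaw": -8,"hand": -1}
    - {"translation": [-0.1,0.04,0],"yaw": -16,"hand": -1}
    - {"translation": [-0.15,0.06,0],"yaw": -22,"hand": -1}
    - {"translation": [-0.194,0.079,0],"yaw": -22,"hand": -1}
    - {"translation": [-0.194,0.079,0.02],"yaw": -22,"hand": -1}
    - {"translation": [-0.194,0.079,0.05],"yaw": -22,"hand": -1}
    - {"translation": [-0.194,0.079,0.065],"yaw": -22,"hand": -1}
    - {"translation": [-0.194,0.079,0.065],"yaw": -22,"hand": -1}

```text
t: 5.05
tcp_pos: [0.4632, 0.2273, 0.2677]
eef_rot: [-0.002, -0.707, 0.708, 0.0]
force: [-0.3, 1.1, -0.7]
width: 0.136
finger_force: 27.2
```

```bash
python3 -c "
from h import *
snap('scene','s3');snap('top','t3');i=cv2.imread('pics/s3.png')[90:270,330:570];j=cv2.imread('pics/t3.png')[220:325,130:270]
cv2.imwrite('pics/c3.png',np.hstack([cv2.resize(i,(400,300)),cv2.resize(j,(400,300))]))"
```

```text
(no output)
```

View pics/c3.png

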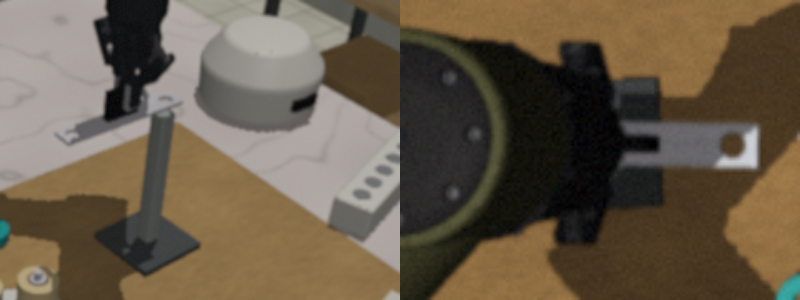

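Scene crop: the bar's eye_a half is over the upright's top at (163,112), just above it. Now I lower to tilt it.

Emit:
drive_tool:
  targets:
    - {"translation": [0,0,0.012],"yaw": 0,"hand": -1}
    - {"translation": [0,0,0.018],"yaw": 0,"hand": -1}
    - {"translation": [0,0,0.023],"yaw": 0,"hand": -1}
    - {"translation": [0,0,0.028],"yaw": 0,"hand": -1}
    - {"translation": [0,0,0.033],"yaw": 0,"hand": -1}
    - {"translation": [0,0,0.038],"yaw": 0,"hand": -1}
    - {"translation": [0,0,0.043],"yaw": 0,"hand": -1}
    - {"translation": [0,0,0.046],"yaw": 0,"hand": -1}
    - {"translation": [0,0,0.046],"yaw": 0,"hand": -1}

```text
t: 6.28
tcp_pos: [0.4646, 0.2241, 0.2258]
eef_rot: [-0.001, -0.706, 0.708, -0.003]
force: [0.7, -13.2, 7.5]
width: 0.134
finger_force: 33.2
```

```bash
python3 -c "
from h import *
snap('scene','s4');snap('wrist','w4');i=cv2.imread('pics/s4.png')[90:270,330:570];j=cv2.imread('pics/w4.png')
cv2.imwrite('pics/c4.png',np.hstack([cv2.resize(i,(400,300)),cv2.resize(j,(400,300))]))"
```

```text
(no output)
```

View pics/c4.png

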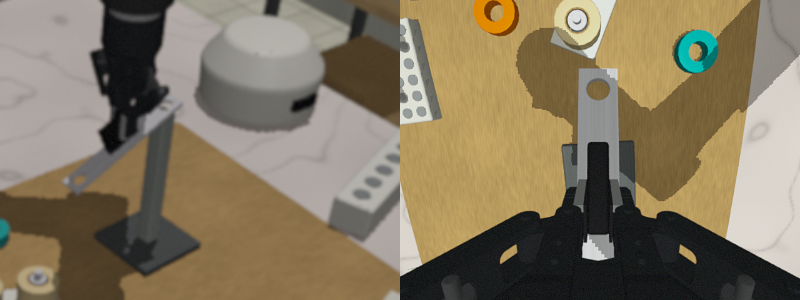

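Bar now tilted ~30°, eye_a end up. Lift clear and measure tilt and eye relative to the tool.

Emit:
drive_tool:
  targets:
    - {"translation": [0.005,0,-0.03],"yaw": 0,"hand": -1}
    - {"translation": [0.005,0,-0.08],"yaw": 0,"hand": -1}
    - {"translation": [0.005,0,-0.13],"yaw": 0,"hand": -1}
    - {"translation": [0.005,0,-0.13],"yaw": 0,"hand": -1}
    - {"translation": [0.005,0,-0.13],"yaw": 0,"hand": -1}

```text
t: 7.0
tcp_pos: [0.4635, 0.2231, 0.3523]
eef_rot: [-0.0, -0.707, 0.707, 0.0]
force: [0.2, 0.6, -1.1]
width: 0.137
finger_force: 31.9
```

```bash
python3 - <<'E'
from h import *
np.set_printoptions(precision=4,suppress=True)
w=snap('wrist','w5');st=read_state();R=Ro.from_quat(st['eef_rot'],scalar_first=True).as_matrix()
for v in (110,118,165,180,200,220,340,345,350,355,370,375,380,385,390,395):
    p=bydepth(w,317,v);print(v,w['img'][v,317],R.T@(p-st['tcp_pos']))
go(.33,.285,.335,93.7)
E
```

```text
110 [130 132 134] [0.0801 0.0003 0.0629]
118 [131 133 134] [0.0763 0.0003 0.0617]
165 [131 132 133] [0.0547 0.0003 0.0511]
180 [131 133 132] [0.048  0.0003 0.0486]
200 [132 134 133] [0.039  0.0003 0.0459]
220 [130 131 132] [0.0309 0.0003 0.0391]
340 [14 17 16] [ 0.004   0.0002 -0.0197]
345 [11 16 18] [ 0.0024  0.0002 -0.0201]
350 [28 26 30] [ 0.0014  0.0002 -0.0214]
355 [31 29 27] [-0.0013  0.0002 -0.0201]
370 [22 17 26] [-0.0043  0.0002 -0.0241]
375 [36 32 36] [-0.0061  0.0002 -0.0242]
380 [134 137 137] [-0.0321  0.0003  0.009 ]
385 [134 135 135] [-0.0343  0.0003  0.0086]
390 [134 134 136] [-0.0366  0.0003  0.0083]
395 [200 201 201] [-0.0391  0.0003  0.0082]
shift [-0.0619  0.1334  0.0169] yaw 86.25 cur ydir 179.95 dist 0.148 j6 -0.841
```

```bash
python3 -c "
from h import *
go(.36,.19,.36,93.7)"
```

```text
shift [ 0.0331  0.1034 -0.0081] yaw 86.25 cur ydir 179.95 dist 0.109 j6 -0.841
```

Emit:
drive_tool:
  targets:
    - {"translation": [0.033,0.103,-0.008],"yaw": 86,"hand": -1}
    - {"translation": [0.033,0.103,-0.008],"yaw": 86,"hand": -1}
    - {"translation": [0.033,0.103,-0.008],"yaw": 86,"hand": -1}
    - {"translation": [0.033,0.103,-0.008],"yaw": 86,"hand": -1}
    - {"translation": [0.033,0.103,-0.008],"yaw": 86,"hand": -1}
    - {"translation": [0.033,0.103,-0.008],"yaw": 86,"hand": -1}
    - {"translation": [0.033,0.103,-0.008],"yaw": 86,"hand": -1}
    - {"translation": [0.033,0.103,-0.008],"yaw": 86,"hand": -1}
    - {"translation": [0.033,0.103,-0.008],"yaw": 86,"hand": -1}
    - {"translation": [0.033,0.103,-0.008],"yaw": 86,"hand": -1}

```text
t: 8.3
tcp_pos: [0.3605, 0.1899, 0.3606]
eef_rot: [-0.0, -0.036, 0.999, -0.0]
force: [-0.1, -1.0, -1.1]
width: 0.137
finger_force: 31.8
```

```bash
python3 -c "
from h import *
snap('wrist','w6');print(read_state()['tcp_pos']);go(.36,.375,.36,93.7)"
```

```text
[0.36054456 0.18991179 0.36083322]
shift [-0.0127  0.1847  0.0007] yaw 0.41 cur ydir 94.11 dist 0.185 j6 -2.487
```

Emit:
drive_tool:
  targets:
    - {"translation": [-0.013,0.185,0],"yaw": 0,"hand": -1}
    - {"translation": [-0.013,0.185,0],"yaw": 0,"hand": -1}
    - {"translation": [-0.013,0.185,0],"yaw": 0,"hand": -1}
    - {"translation": [-0.013,0.185,0],"yaw": 0,"hand": -1}
    - {"translation": [-0.013,0.185,0],"yaw": 0,"hand": -1}

```text
t: 8.98
tcp_pos: [0.3609, 0.3755, 0.361]
eef_rot: [-0.0, -0.035, 0.999, -0.001]
force: [0.2, -0.4, -0.7]
width: 0.135
finger_force: 31.8
```

```bash
python3 - <<'E'
from h import *
snap('wrist','w7');print(read_state()['tcp_pos'],read_state()['joint_pos'][5])
C=[]
for n in('w6','w7'):
    s=load(n);u,v=proj(s,np.array([.43,.287,.23])).astype(int);u0=min(max(u-70,0),500);v0=min(max(v-105,0),270)
    print(n,u0,v0);C.append(cv2.resize(cv2.imread(f'pics/{n}.png')[v0:v0+210,u0:u0+140],(400,600),interpolation=cv2.INTER_CUBIC))
cv2.imwrite('pics/c7.png',np.hstack(C))
E
```

```text
[0.36106292 0.37490715 0.36176711] -2.6928771964074274
w6 366 227
w7 124 210
```

View pics/c7.png

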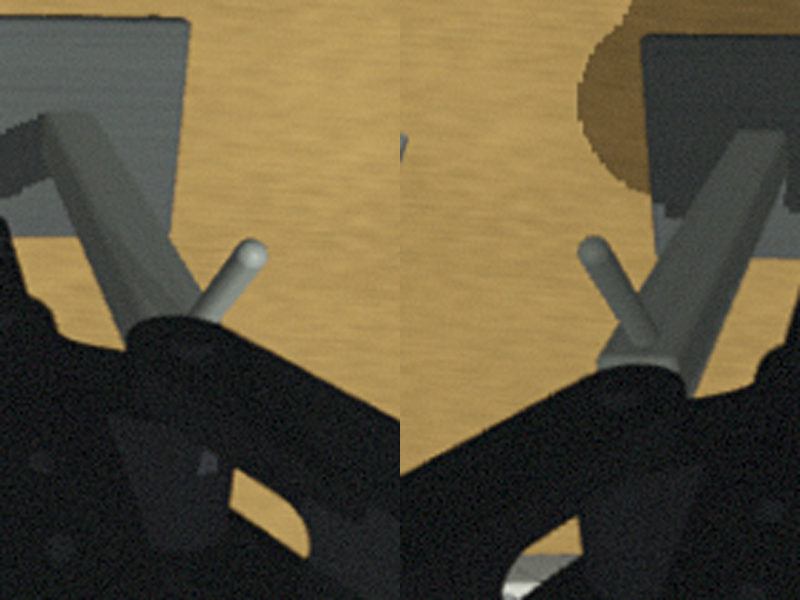

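```bash
python3 - <<'E'
from h import *
np.set_printoptions(precision=4,suppress=True)
k=400/140;a=load('w6');b=load('w7');t=load('top0');s=load('scene0')
A=lambda x,y:(a,366+x/k,227+y/k);B=lambda x,y:(b,124+(x-400)/k,210+y/k)
tip=tri(A(252,253),B(594,250));print('tip',tip,tri(A(252,253),B(594,250),(t,172,297.9),(s,412,137.4)))
print('root hit z.21',onz(*B(648,338),.21), 'footL',onz(*B(642,38),.012),onz(*B(656,257),.012),'footR',onz(*A(189,20),.012),onz(*A(170,235),.012))
for o in(A(252,253),B(594,250)):print(onz(*o,.2486))
E
```

```text
tip [0.4074 0.291  0.2467] [0.4085 0.2902 0.2435]
root hit z.21 [0.4512 0.294  0.21  ] footL [0.4115 0.2382 0.012 ] [0.5193 0.2441 0.012 ] footR [0.4043 0.3438 0.012 ] [0.5115 0.3514 0.012 ]
[0.4065 0.2902 0.2486]
[0.4065 0.2917 0.2486]
```

```bash
python3 -c "
from h import *
go(.3124,.2846,.261)"
```

```text
shift [ 0.0549 -0.0867  0.1007] yaw 0 cur ydir 93.98 dist 0.144 j6 -2.693
```

Emit:
drive_tool:
  targets:
    - {"translation": [0.03,-0.045,0],"yaw": 0,"hand": -1}
    - {"translation": [0.055,-0.087,0],"yaw": 0,"hand": -1}
    - {"translation": [0.055,-0.087,0.03],"yaw": 0,"hand": -1}
    - {"translation": [0.055,-0.087,0.07],"yaw": 0,"hand": -1}
    - {"translation": [0.055,-0.087,0.1],"yaw": 0,"hand": -1}
    - {"translation": [0.055,-0.087,0.1],"yaw": 0,"hand": -1}
    - {"translation": [0.055,-0.087,0.1],"yaw": 0,"hand": -1}

```text
t: 9.9
tcp_pos: [0.3125, 0.2845, 0.2636]
eef_rot: [0.001, -0.034, 0.999, 0.001]
force: [0.2, 0.8, -0.7]
width: 0.132
finger_force: 31.7
```

```bash
python3 - <<'E'
from h import *
s=snap('scene','s8');t=snap('top','t8');st=read_state();print(st['tcp_pos'],st['joint_pos'])
R=Ro.from_quat(st['eef_rot'],scalar_first=True).as_matrix();e=st['tcp_pos']+R@np.array([-.0714,.0003,-.0063]);print('eye',e)
print(proj(s,e),proj(t,e),proj(s,np.array([.4065,.291,.248])),proj(t,np.array([.4065,.291,.248])))
i=cv2.imread('pics/s8.png')[85:205,350:450];j=cv2.imread('pics/t8.png')[240:330,130:205]
cv2.imwrite('pics/c8.png',np.hstack([cv2.resize(i,(400,480),interpolation=cv2.INTER_CUBIC),cv2.resize(j,(400,480),interpolation=cv2.INTER_CUBIC)]))
E
```

```text
[0.31242705 0.28497976 0.26339983] [ 1.22327755e+00 -4.44918449e-01 -2.97093223e-01  5.95098249e-04
 -1.71535387e+00 -2.72555981e+00]
eye [0.38362883 0.29014268 0.26983335]
[404.94609962 121.92032943] [166.2770827  310.59495879] [410.92425682 134.93219788] [169.32357177 298.12046696]
```

View pics/c8.png

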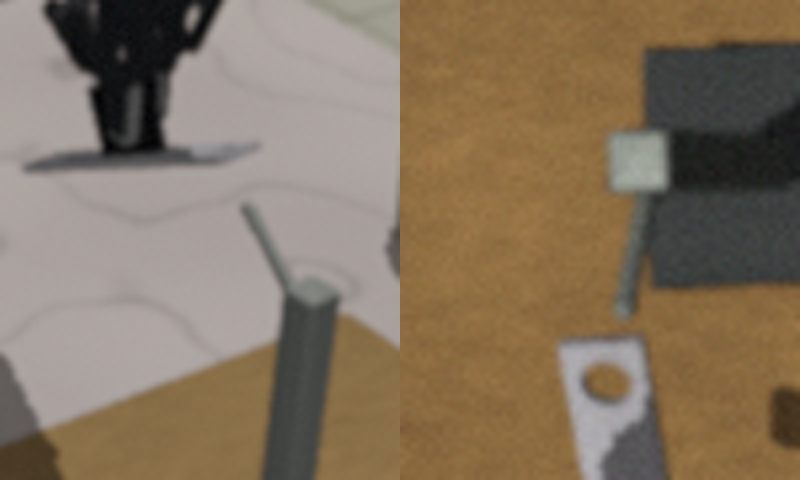

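Top crop: eye_a at (607,383), peg tip at (624,310); the eye is in line with the peg, about 2 mm farther back than reckoned. Approach to just before the tip along the axis.

Emit:
drive_tool:
  targets:
    - {"translation": [-0.008,0,0.007],"yaw": 0,"hand": -1}
    - {"translation": [-0.016,-0.001,0.013],"yaw": 0,"hand": -1}
    - {"translation": [-0.016,-0.001,0.014],"yaw": 0,"hand": -1}
    - {"translation": [-0.016,-0.001,0.014],"yaw": 0,"hand": -1}
    - {"translation": [-0.016,-0.001,0.014],"yaw": 0,"hand": -1}

```text
t: 10.62
tcp_pos: [0.328, 0.285, 0.2475]
eef_rot: [0.0, -0.034, 0.999, 0.0]
force: [-1.0, -0.2, -1.0]
width: 0.132
finger_force: 31.7
```

```bash
python3 - <<'E'
from h import *
s=snap('scene','s9');t=snap('top','t9');st=read_state();print(st['tcp_pos'],st['force'])
R=Ro.from_quat(st['eef_rot'],scalar_first=True).as_matrix();e=st['tcp_pos']+R@np.array([-.0694,.0003,-.0063]);print('eye',e)
p=np.array([.4065,.291,.248]);d=np.array([-.7645,-.048,.643]);a=(e-p)@d;print('along',a,'off',e-p-a*d)
i=cv2.imread('pics/s9.png')[85:175,370:445];j=cv2.imread('pics/t9.png')[255:330,145:207]
cv2.imwrite('pics/c9.png',np.hstack([cv2.resize(i,(400,480),interpolation=cv2.INTER_CUBIC),cv2.resize(j,(400,480),interpolation=cv2.INTER_CUBIC)]))
E
```

```text
[0.32794783 0.28503139 0.24756247] [-0.48552554  0.20397539 -1.14436448]
eye [0.39716124 0.29010909 0.25387597]
along 0.010960494799901061 off [-0.00095946 -0.00036481 -0.00117162]
```

View pics/c9.png

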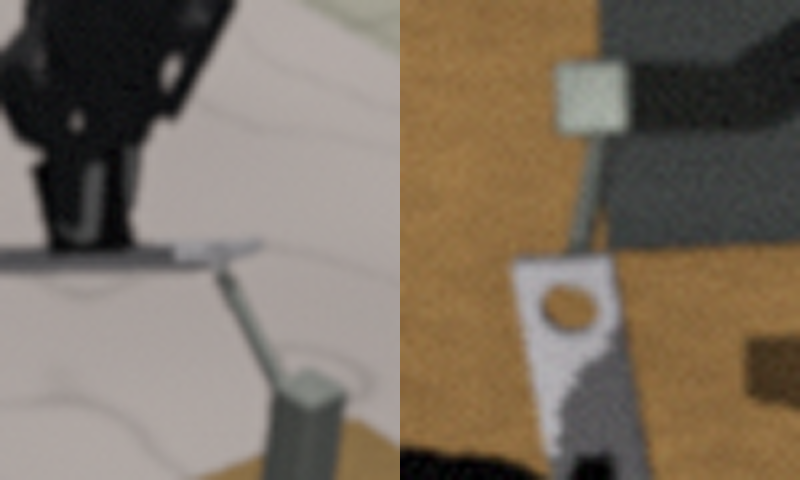

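Peg tip is right before the hole, in line. Insert along the axis.

Emit:
drive_tool:
  targets:
    - {"translation": [-0.001,0,-0.001],"yaw": 0,"hand": -1}
    - {"translation": [-0.005,0,0.002],"yaw": 0,"hand": -1}
    - {"translation": [-0.009,0,0.0055],"yaw": 0,"hand": -1}
    - {"translation": [-0.013,0,0.009],"yaw": 0,"hand": -1}
    - {"translation": [-0.017,0,0.0125],"yaw": 0,"hand": -1}
    - {"translation": [-0.021,0,0.016],"yaw": 0,"hand": -1}
    - {"translation": [-0.021,0,0.016],"yaw": 0,"hand": -1}
    - {"translation": [-0.021,0,0.016],"yaw": 0,"hand": -1}

```text
t: 11.72
tcp_pos: [0.349, 0.2864, 0.2315]
eef_rot: [0.0, -0.034, 0.999, 0.0]
force: [-0.5, -0.5, -1.5]
width: 0.135
finger_force: 31.7
```

```bash
python3 - <<'E'
from h import *
s=snap('scene','s10');t=snap('top','t10');st=read_state();print(st['tcp_pos'],st['force'])
R=Ro.from_quat(st['eef_rot'],scalar_first=True).as_matrix();e=st['tcp_pos']+R@np.array([-.0694,.0003,-.0063]);print('eye',e)
p=np.array([.4065,.291,.248]);d=np.array([-.7645,-.048,.643]);a=(e-p)@d;print('along',a,'off',e-p-a*d)
i=cv2.imread('pics/s10.png')[85:175,370:445];j=cv2.imread('pics/t10.png')[255:330,145:207]
cv2.imwrite('pics/c10.png',np.hstack([cv2.resize(i,(400,480),interpolation=cv2.INTER_CUBIC),cv2.resize(j,(400,480),interpolation=cv2.INTER_CUBIC)]))
E
```

```text
[0.34893805 0.28645144 0.23156741] [-0.41663899  1.37565546 -1.26480775]
eye [0.41815199 0.29152056 0.23788201]
along -0.015438800875659367 off [-0.00015097 -0.0002205  -0.00019084]
```

View pics/c10.png

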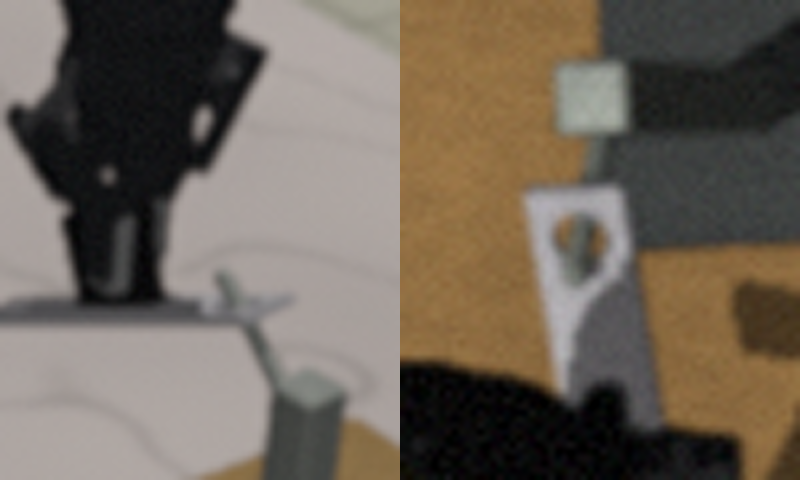

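Peg is through eye_a. Push further on, swing the grip down around the eye, then release.

Emit:
drive_tool:
  targets:
    - {"translation": [-0.004,0,0.0035],"yaw": 0,"hand": -1}
    - {"translation": [-0.008,0,0.007],"yaw": 0,"hand": -1}
    - {"translation": [-0.012,0,0.0105],"yaw": 0,"hand": -1}
    - {"translation": [-0.0125,0,0.016],"yaw": 0,"hand": -1}
    - {"translation": [-0.014,0,0.022],"yaw": 0,"hand": -1}
    - {"translation": [-0.0155,0,0.028],"yaw": 0,"hand": -1}
    - {"translation": [-0.017,0,0.033],"yaw": 0,"hand": -1}
    - {"translation": [-0.017,0,0.033],"yaw": 0,"hand": -1}

```text
t: 12.82
tcp_pos: [0.3662, 0.2876, 0.1981]
eef_rot: [0.0, -0.034, 0.999, 0.0]
force: [3.5, 1.4, 1.8]
width: 0.136
finger_force: 32.7
```

Emit:
drive_tool:
  targets:
    - {"translation": [0,0,0],"yaw": 0,"hand": -0.4}
    - {"translation": [0,0,0],"yaw": 0,"hand": -0.4}
    - {"translation": [0,0,0],"yaw": 0,"hand": 0}
    - {"translation": [0,0,0],"yaw": 0,"hand": 0.2}
    - {"translation": [0,0,0],"yaw": 0,"hand": 0.2}
    - {"translation": [0,0,0],"yaw": 0,"hand": 0.2}

```text
t: 13.58
tcp_pos: [0.3659, 0.2875, 0.1983]
eef_rot: [-0.0, -0.034, 0.999, 0.0]
force: [-0.5, 0.9, -0.6]
width: 0.597
finger_force: 0.0
```

```bash
python3 - <<'E'
from h import *
s=snap('scene','s11');t=snap('top','t11');st=read_state();print(st['tcp_pos'],st['force'],st['width'])
i=cv2.imread('pics/s11.png')[85:265,340:490];j=cv2.imread('pics/t11.png')[240:330,130:205]
cv2.imwrite('pics/c11.png',np.hstack([cv2.resize(i,(400,480),interpolation=cv2.INTER_CUBIC),cv2.resize(j,(400,480),interpolation=cv2.INTER_CUBIC)]))
E
```

```text
[0.36590444 0.28755704 0.19830779] [0.41879377 0.07293282 0.01027819] 0.5964318398642414
```

View pics/c11.png

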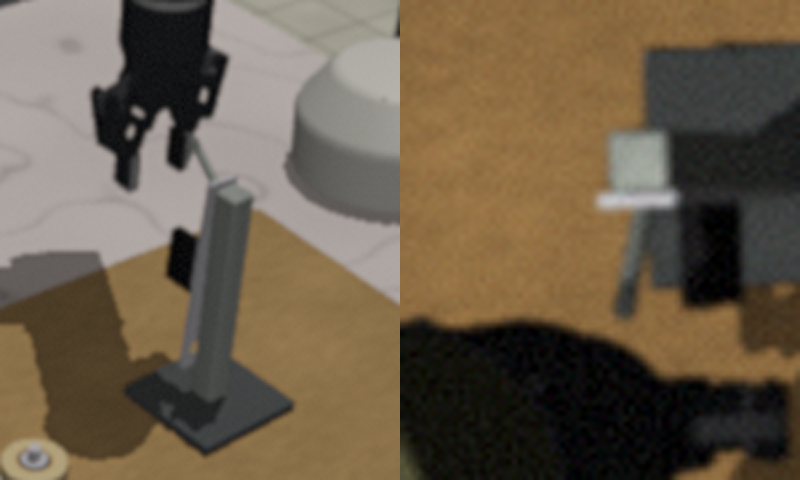

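The bar hangs by eye_a on the peg, at its root, against the upright, gripper free of it. Rise, go over the rack and measure rolls and tray.

```bash
cat >> h.py <<'E'
def tray():
    s=snapshot('top');h=cv2.cvtColor(cv2.GaussianBlur(s['img'],(3,3),0),cv2.COLOR_RGB2LAB).astype(int)
    m=((h[...,2]<130)&(h[...,2]>112)&(h[...,0]<140)&(h[...,0]>60)).astype(np.uint8);m[:205]=0;m[335:]=0;m[:,:385]=0;m[:,515:]=0
    m=cv2.morphologyEx(m,cv2.MORPH_OPEN,np.ones((5,5)));c=max(cv2.findContours(m,0,2)[0],key=cv2.contourArea)
    r=cv2.minAreaRect(c);q=np.array([onz(s,u,v,.012) for u,v in cv2.boxPoints(r)]);e=[q[1]-q[0],q[2]-q[1]]
    l=max(e,key=np.linalg.norm);print('tray',np.round(q.mean(0)[:2],4),'sides',[round(np.linalg.norm(x),3) for x in e],'yaw',round((np.degrees(np.arctan2(l[1],l[0]))+90)%180-90,2));return m
E
python3 -c "
from h import *
m=tray();print(m.sum())
go(.46,.0105,.25,158)"
```

```text
tray [ 0.4702 -0.3048] sides [np.float64(0.227), np.float64(0.201)] yaw -6.46
7719
shift [-0.0748 -0.2829 -0.0517] yaw -64.06 cur ydir 93.94 dist 0.297 j6 -2.604
```

Emit:
drive_tool:
  targets:
    - {"translation": [0.01,0,-0.05],"yaw": 0,"hand": 0.2}
    - {"translation": [0.01,0,-0.11],"yaw": 0,"hand": 0.4}
    - {"translation": [0.0,0,-0.16],"yaw": 0,"hand": 0.8}
    - {"translation": [-0.02,-0.06,-0.16],"yaw": -10,"hand": 1}
    - {"translation": [-0.03,-0.12,-0.16],"yaw": -20,"hand": 1}
    - {"translation": [-0.05,-0.18,-0.15],"yaw": -30,"hand": 1}
    - {"translation": [-0.06,-0.24,-0.13],"yaw": -40,"hand": 1}
    - {"translation": [-0.075,-0.283,-0.1],"yaw": -50,"hand": 1}
    - {"translation": [-0.075,-0.283,-0.07],"yaw": -60,"hand": 1}
    - {"translation": [-0.075,-0.283,-0.052],"yaw": -64,"hand": 1}
    - {"translation": [-0.075,-0.283,-0.052],"yaw": -64,"hand": 1}
    - {"translation": [-0.075,-0.283,-0.052],"yaw": -64,"hand": 1}

```text
t: 15.22
tcp_pos: [0.4605, 0.0106, 0.2517]
eef_rot: [0.001, -0.558, 0.83, -0.0]
force: [-0.6, -0.4, 1.1]
width: 1.003
finger_force: 0.0
```

```bash
python3 - <<'E'
from h import *
np.set_printoptions(precision=4,suppress=True)
w=snap('wrist','w12');print(read_state()['tcp_pos'])
# back-project all pixels
T=w['world_to_cam'];R=T[:3,:3]
vv,uu=np.mgrid[0:480:2,0:640:2];X=ray(w,uu,vv);X=np.stack([X[0],X[1],np.ones_like(X[0])],-1) if 0 else np.stack([ray(w,uu.ravel(),vv.ravel())[0],ray(w,uu.ravel(),vv.ravel())[1],np.ones(uu.size)],-1)
E
true
```

```text
[0.4606 0.0107 0.2518]Traceback (most recent call last):
  File "<stdin>", line 6, in <module>
  File "h.py", line 10, in ray
    return np.array([x,y,1.])
           ~~~~~~~~^^^^^^^^^^
ValueError: setting an array element with a sequence. The requested array has an inhomogeneous shape after 1 dimensions. The detected shape was (3,) + inhomogeneous part.
```

```bash
cat >> h.py <<'E'
def cloud(s):
    z=s['z_map'];vv,uu=np.nonzero(z>0);uv=np.stack([uu,vv],-1).astype(float)[:,None]
    K=np.array([[s['fx'],0,s['cx']],[0,s['fy'],s['cy']],[0,0,1]],float)
    n=cv2.undistortPoints(uv,K,np.array([s['k1'],0,0,0],float))[:,0];d=z[vv,uu][:,None]
    T=s['world_to_cam'];P=(np.hstack([n,np.ones_like(d)])*d-T[:3,3])@T[:3,:3];return P,s['img'][vv,uu].astype(int)
def rolls(s,cs,r=.042):
    P,C=cloud(s);be=(C[:,0]-C[:,2]>25)&(C[:,0]-C[:,1]<45)&(C[:,0]>90)
    for c in cs:
        k=be&(np.hypot(*(P[:,:2]-c).T)<r)&(P[:,2]>.026);z=np.percentile(P[k,2],85) if k.sum()>30 else 0
        t=k&(abs(P[:,2]-z)<.004)
        if t.sum()>30:
            (x,y),rad=cv2.minEnclosingCircle(P[t][:,:2].astype(np.float32));print(c,'n',t.sum(),'top z',round(z,4),'circle',round(x,4),round(y,4),round(rad,4))
        else: print(c,'no roll')
E
python3 - <<'E'
from h import *
rolls(load('w12'),[(.488,.080),(.460,.0107),(.432,-.059)])
E
```

```text
(0.488, 0.08) n 1965 top z 0.053 circle 0.4887 0.0809 0.028
(0.46, 0.0107) n 2307 top z 0.0532 circle 0.4606 0.0115 0.0278
(0.432, -0.059) n 2765 top z 0.0532 circle 0.4331 -0.058 0.028
```

View pics/w12.png

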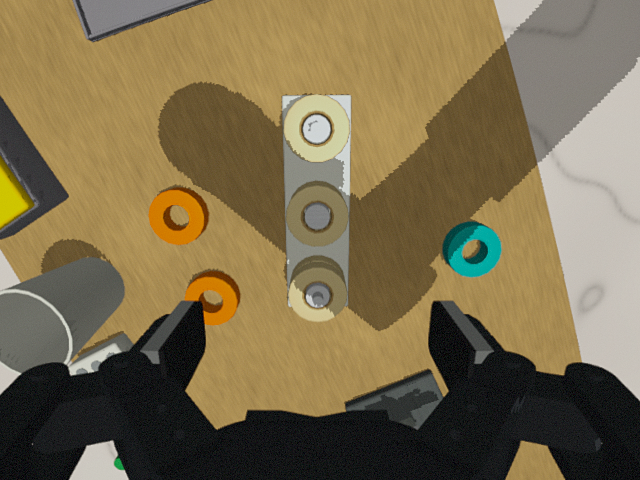

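Wrist view: a roll in the upper place on each of the three posts (tops at 53 mm by depth), centred at (317,128), (317,215), (318,293). So six rolls.

```bash
cat >> h.py <<'E'
def slot(n,c=(.4702,-.305),yaw=-6.5):
    a=np.radians(yaw);x,y=[(72,48),(72,-48),(0,48),(0,-48),(-72,48),(-72,-48)][n-1]
    return c[0]+(np.cos(a)*x-np.sin(a)*y)/1e3,c[1]+(np.sin(a)*x+np.cos(a)*y)/1e3
A,M,B=(.4887,.0809),(.4606,.0115),(.4331,-.058)
E
python3 -c "
from h import *
go(*B,.044,158)"
```

```text
shift [ 7.430e-02 -1.000e-04  2.077e-01] yaw -0.14 cur ydir 157.86 dist 0.221 j6 -0.851
```

Emit:
drive_tool:
  targets:
    - {"translation": [0.0743,0,0.05],"yaw": 0,"hand": 1}
    - {"translation": [0.0743,0,0.1],"yaw": 0,"hand": 1}
    - {"translation": [0.0743,0,0.15],"yaw": 0,"hand": 1}
    - {"translation": [0.0743,0,0.19],"yaw": 0,"hand": 1}
    - {"translation": [0.0743,0,0.208],"yaw": 0,"hand": 1}
    - {"translation": [0.0743,0,0.208],"yaw": 0,"hand": 1}
    - {"translation": [0.0743,0,0.208],"yaw": 0,"hand": -1}
    - {"translation": [0.0743,0,0.208],"yaw": 0,"hand": -1}
    - {"translation": [0.0743,0,0.208],"yaw": 0,"hand": -1}
    - {"translation": [0.0743,0,0.208],"yaw": 0,"hand": -1}
    - {"translation": [0.0743,0,0.19],"yaw": 0,"hand": -1}
    - {"translation": [0.0743,0,0.16],"yaw": 0,"hand": -1}
    - {"translation": [0.0743,0,0.11],"yaw": 0,"hand": -1}
    - {"translation": [0.0743,0,0.11],"yaw": 0,"hand": -1}
  newtons: 35

```text
t: 17.02
tcp_pos: [0.4346, -0.0583, 0.1456]
eef_rot: [0.004, -0.559, 0.829, -0.002]
force: [-0.2, -0.3, -1.1]
width: 0.65
finger_force: 37.3
```

```bash
cat > pl.py <<'E'
import sys
from h import *
tray()
n=int(sys.argv[1]);w=snap('wrist',f'k{n}')
rolls(w,[A,M,B])
go(*slot(n),.03,83.5)
E
python3 pl.py 1
```

```text
tray [ 0.4701 -0.3047] sides [np.float64(0.228), np.float64(0.202)] yaw -6.38
(0.4887, 0.0809) n 238 top z 0.0431 circle 0.48 0.0601 0.016
(0.4606, 0.0115) n 640 top z 0.0523 circle 0.4525 -0.0098 0.0161
(0.4331, -0.058) n 13188 top z 0.151 circle 0.4331 -0.0678 0.0379
shift [ 0.1492 -0.184   0.1108] yaw 74.43 cur ydir 157.93 dist 0.262 j6 -0.718
```

```bash
sed -i 's/48/44/g' h.py; sed -i 's/,.03,83.5/,.020,83.5/' pl.py; python3 -c "
from h import *
go(*slot(1),.020,83.5)"
```

```text
shift [ 0.1531 -0.1851  0.1208] yaw 74.43 cur ydir 157.93 dist 0.269 j6 -0.718
```

Emit:
drive_tool:
  targets:
    - {"translation": [0.022,-0.026,0],"yaw": 10.5,"hand": -1}
    - {"translation": [0.044,-0.053,0],"yaw": 21,"hand": -1}
    - {"translation": [0.066,-0.08,0],"yaw": 31.5,"hand": -1}
    - {"translation": [0.088,-0.106,0],"yaw": 42,"hand": -1}
    - {"translation": [0.11,-0.132,0],"yaw": 52.5,"hand": -1}
    - {"translation": [0.132,-0.16,0],"yaw": 63,"hand": -1}
    - {"translation": [0.153,-0.185,0.03],"yaw": 74.4,"hand": -1}
    - {"translation": [0.153,-0.185,0.07],"yaw": 74.4,"hand": -1}
    - {"translation": [0.153,-0.185,0.1],"yaw": 74.4,"hand": -1}
    - {"translation": [0.153,-0.185,0.115],"yaw": 74.4,"hand": -1}
    - {"translation": [0.153,-0.185,0.121],"yaw": 74.4,"hand": -1}
    - {"translation": [0.153,-0.185,0.121],"yaw": 74.4,"hand": -1}
    - {"translation": [0.153,-0.185,0.121],"yaw": 74.4,"hand": -1}
    - {"translation": [0.153,-0.185,0.121],"yaw": 74.4,"hand": 0.6}
    - {"translation": [0.153,-0.185,0.121],"yaw": 74.4,"hand": 0.6}
    - {"translation": [0.153,-0.185,0.121],"yaw": 74.4,"hand": 0.6}
    - {"translation": [0.153,-0.185,0.08],"yaw": 74.4,"hand": 0.6}
    - {"translation": [0.153,-0.185,0.02],"yaw": 74.4,"hand": 0.8}
    - {"translation": [0.153,-0.185,0],"yaw": 74.4,"hand": 1}

```text
t: 19.5
tcp_pos: [0.5478, -0.2705, 0.1455]
eef_rot: [0.003, 0.056, 0.998, -0.001]
force: [0.7, -1.5, 0.3]
width: 0.998
finger_force: 0.0
```

```bash
cat > ck.py <<'E'
import sys
from h import *
# roll just left in the tray, as the wrist sees it, then next pick
n=int(sys.argv[1]);P=eval(sys.argv[2]);z=float(sys.argv[3])
w=snap('wrist',f'd{n}');C,_=cloud(w);c=slot(n);k=(np.hypot(*(C[:,:2]-c).T)<.04)&(C[:,2]>.016)&(C[:,2]<.06)
(x,y),r=cv2.minEnclosingCircle(C[k][:,:2].astype(np.float32));print('slot',np.round(c,4),'roll',round(x,4),round(y,4),round(r,4),'z',np.round(np.percentile(C[k,2],[5,50,95]),4))
tray();go(*P,z,158)
E
python3 ck.py 1 M .044
```

```text
slot [ 0.5467 -0.2694] roll 0.5468 -0.2702 0.0282 z [0.0214 0.0234 0.0245]
tray [ 0.4488 -0.3025] sides [np.float64(0.184), np.float64(0.201)] yaw 83.9
shift [0.1187 0.2702 0.099 ] yaw -74.46 cur ydir 83.54 dist 0.311 j6 -1.553
```

Roll 4 lies flat in slot 1. Next: upper roll on the middle post.

Emit:
drive_tool:
  targets:
    - {"translation": [0.017,0.038,0],"yaw": -10.6,"hand": 1}
    - {"translation": [0.034,0.077,0],"yaw": -21.2,"hand": 1}
    - {"translation": [0.051,0.116,0],"yaw": -31.8,"hand": 1}
    - {"translation": [0.068,0.154,0],"yaw": -42.4,"hand": 1}
    - {"translation": [0.085,0.193,0],"yaw": -53,"hand": 1}
    - {"translation": [0.102,0.232,0],"yaw": -63.6,"hand": 1}
    - {"translation": [0.119,0.27,0],"yaw": -74.4,"hand": 1}
    - {"translation": [0.119,0.27,0.02],"yaw": -74.4,"hand": 1}
    - {"translation": [0.119,0.27,0.06],"yaw": -74.4,"hand": 1}
    - {"translation": [0.119,0.27,0.09],"yaw": -74.4,"hand": 1}
    - {"translation": [0.119,0.27,0.099],"yaw": -74.4,"hand": 1}
    - {"translation": [0.119,0.27,0.099],"yaw": -74.4,"hand": 1}
    - {"translation": [0.119,0.27,0.099],"yaw": -74.4,"hand": -1}
    - {"translation": [0.119,0.27,0.099],"yaw": -74.4,"hand": -1}
    - {"translation": [0.119,0.27,0.099],"yaw": -74.4,"hand": -1}
    - {"translation": [0.119,0.27,0.099],"yaw": -74.4,"hand": -1}
    - {"translation": [0.119,0.27,0.07],"yaw": -74.4,"hand": -1}
    - {"translation": [0.119,0.27,0.03],"yaw": -74.4,"hand": -1}
    - {"translation": [0.119,0.27,0],"yaw": -74.4,"hand": -1}
    - {"translation": [0.119,0.27,0],"yaw": -74.4,"hand": -1}

```text
t: 22.1
tcp_pos: [0.4595, 0.0122, 0.1428]
eef_rot: [0.002, -0.559, 0.829, -0.0]
force: [-0.2, -0.1, -0.9]
width: 0.627
finger_force: 45.1
```

```bash
python3 pl.py 2
```

```text
tray [ 0.47   -0.3048] sides [np.float64(0.227), np.float64(0.201)] yaw -6.46
(0.4487, 0.0809) n 499 top z 0.0524 circle 0.475 0.0639 0.0113
(0.4606, 0.0115) n 13404 top z 0.1508 circle 0.4656 0.0116 0.035
(0.4331, -0.058) n 5244 top z 0.0332 circle 0.4333 -0.058 0.0279
shift [ 0.3123 -0.2117  0.1193] yaw 74.43 cur ydir 157.93 dist 0.396 j6 -0.854
```

Emit:
drive_tool:
  targets:
    - {"translation": [0.039,-0.026,0],"yaw": 9.3,"hand": -1}
    - {"translation": [0.078,-0.053,0],"yaw": 18.6,"hand": -1}
    - {"translation": [0.117,-0.079,0],"yaw": 27.9,"hand": -1}
    - {"translation": [0.156,-0.106,0],"yaw": 37.2,"hand": -1}
    - {"translation": [0.195,-0.132,0],"yaw": 46.5,"hand": -1}
    - {"translation": [0.234,-0.159,0],"yaw": 55.8,"hand": -1}
    - {"translation": [0.273,-0.185,0],"yaw": 65.1,"hand": -1}
    - {"translation": [0.312,-0.212,0.01],"yaw": 74.4,"hand": -1}
    - {"translation": [0.312,-0.212,0.06],"yaw": 74.4,"hand": -1}
    - {"translation": [0.312,-0.212,0.1],"yaw": 74.4,"hand": -1}
    - {"translation": [0.312,-0.212,0.115],"yaw": 74.4,"hand": -1}
    - {"translation": [0.312,-0.212,0.12],"yaw": 74.4,"hand": -1}
    - {"translation": [0.312,-0.212,0.12],"yaw": 74.4,"hand": -1}
    - {"translation": [0.312,-0.212,0.12],"yaw": 74.4,"hand": 0.6}
    - {"translation": [0.312,-0.212,0.12],"yaw": 74.4,"hand": 0.6}
    - {"translation": [0.312,-0.212,0.12],"yaw": 74.4,"hand": 0.6}
    - {"translation": [0.312,-0.212,0.08],"yaw": 74.4,"hand": 0.6}
    - {"translation": [0.312,-0.212,0.02],"yaw": 74.4,"hand": 0.8}
    - {"translation": [0.312,-0.212,0],"yaw": 74.4,"hand": 1}

```text
t: 24.58
tcp_pos: [0.5391, -0.3579, 0.1459]
eef_rot: [0.003, 0.056, 0.998, -0.002]
force: [-0.5, -0.5, 0.7]
width: 0.999
finger_force: 0.0
```

```bash
sed -i 's/(.4487,/(.4887,/' h.py; grep -n '44' h.py; python3 ck.py 2 A .044
```

```text
50:    a=np.radians(yaw);x,y=[(72,44),(72,-44),(0,44),(0,-44),(-72,44),(-72,-44)][n-1]
slot [ 0.5368 -0.3569] roll 0.5393 -0.3575 0.0281 z [0.0215 0.0234 0.0245]
tray [ 0.4508 -0.3456] sides [np.float64(0.198), np.float64(0.115)] yaw -6.77
shift [0.0999 0.4302 0.0989] yaw -74.46 cur ydir 83.54 dist 0.453 j6 -1.407
```

Roll 5 flat in slot 2. Next: upper roll at post_a.

Emit:
drive_tool:
  targets:
    - {"translation": [0.012,0.054,0],"yaw": -9.3,"hand": 1}
    - {"translation": [0.025,0.108,0],"yaw": -18.6,"hand": 1}
    - {"translation": [0.037,0.161,0],"yaw": -27.9,"hand": 1}
    - {"translation": [0.05,0.215,0],"yaw": -37.2,"hand": 1}
    - {"translation": [0.062,0.269,0],"yaw": -46.5,"hand": 1}
    - {"translation": [0.075,0.323,0],"yaw": -55.8,"hand": 1}
    - {"translation": [0.088,0.376,0],"yaw": -65.1,"hand": 1}
    - {"translation": [0.1,0.43,0],"yaw": -74.4,"hand": 1}
    - {"translation": [0.1,0.43,0.02],"yaw": -74.4,"hand": 1}
    - {"translation": [0.1,0.43,0.07],"yaw": -74.4,"hand": 1}
    - {"translation": [0.1,0.43,0.099],"yaw": -74.4,"hand": 1}
    - {"translation": [0.1,0.43,0.099],"yaw": -74.4,"hand": 1}
    - {"translation": [0.1,0.43,0.099],"yaw": -74.4,"hand": -1}
    - {"translation": [0.1,0.43,0.099],"yaw": -74.4,"hand": -1}
    - {"translation": [0.1,0.43,0.099],"yaw": -74.4,"hand": -1}
    - {"translation": [0.1,0.43,0.099],"yaw": -74.4,"hand": -1}
    - {"translation": [0.1,0.43,0.07],"yaw": -74.4,"hand": -1}
    - {"translation": [0.1,0.43,0.03],"yaw": -74.4,"hand": -1}
    - {"translation": [0.1,0.43,0],"yaw": -74.4,"hand": -1}
    - {"translation": [0.1,0.43,0],"yaw": -74.4,"hand": -1}

```text
t: 27.18
tcp_pos: [0.4879, 0.0822, 0.1434]
eef_rot: [0.003, -0.559, 0.829, -0.0]
force: [0.4, -0.5, -1.4]
width: 0.631
finger_force: 42.7
```

```bash
python3 pl.py 3
```

```text
tray [ 0.4701 -0.3049] sides [np.float64(0.228), np.float64(0.202)] yaw -6.46
(0.4887, 0.0809) n 13357 top z 0.1507 circle 0.494 0.0815 0.0352
(0.4606, 0.0115) n 5248 top z 0.0332 circle 0.4608 0.0115 0.0278
(0.4331, -0.058) n 2527 top z 0.0332 circle 0.4356 -0.0514 0.0267
shift [ 0.3222 -0.1186  0.1196] yaw 74.43 cur ydir 157.93 dist 0.364 j6 -0.961
```

Emit:
drive_tool:
  targets:
    - {"translation": [0.04,-0.015,0],"yaw": 9.3,"hand": -1}
    - {"translation": [0.08,-0.03,0],"yaw": 18.6,"hand": -1}
    - {"translation": [0.12,-0.044,0],"yaw": 27.9,"hand": -1}
    - {"translation": [0.161,-0.059,0],"yaw": 37.2,"hand": -1}
    - {"translation": [0.201,-0.074,0],"yaw": 46.5,"hand": -1}
    - {"translation": [0.242,-0.089,0],"yaw": 55.8,"hand": -1}
    - {"translation": [0.282,-0.104,0],"yaw": 65.1,"hand": -1}
    - {"translation": [0.322,-0.119,0.01],"yaw": 74.4,"hand": -1}
    - {"translation": [0.322,-0.119,0.06],"yaw": 74.4,"hand": -1}
    - {"translation": [0.322,-0.119,0.1],"yaw": 74.4,"hand": -1}
    - {"translation": [0.322,-0.119,0.115],"yaw": 74.4,"hand": -1}
    - {"translation": [0.322,-0.119,0.12],"yaw": 74.4,"hand": -1}
    - {"translation": [0.322,-0.119,0.12],"yaw": 74.4,"hand": -1}
    - {"translation": [0.322,-0.119,0.12],"yaw": 74.4,"hand": 0.6}
    - {"translation": [0.322,-0.119,0.12],"yaw": 74.4,"hand": 0.6}
    - {"translation": [0.322,-0.119,0.12],"yaw": 74.4,"hand": 0.6}
    - {"translation": [0.322,-0.119,0.08],"yaw": 74.4,"hand": 0.6}
    - {"translation": [0.322,-0.119,0.02],"yaw": 74.4,"hand": 0.8}
    - {"translation": [0.322,-0.119,0],"yaw": 74.4,"hand": 1}

```text
t: 29.65
tcp_pos: [0.4776, -0.2622, 0.1453]
eef_rot: [0.003, 0.056, 0.998, -0.001]
force: [0.7, -0.6, -0.7]
width: 0.998
finger_force: 0.0
```

```bash
python3 ck.py 3 B .024
```

```text
slot [ 0.4752 -0.2613] roll 0.4767 -0.2617 0.028 z [0.0215 0.0234 0.0245]
tray [ 0.3932 -0.2958] sides [np.float64(0.072), np.float64(0.201)] yaw 83.42
shift [0.0676 0.1977 0.119 ] yaw -74.46 cur ydir 83.54 dist 0.24 j6 -1.551
```

Roll 6 flat in slot 3. Now lower rolls; first post_b.

Emit:
drive_tool:
  targets:
    - {"translation": [0.009,0.028,0],"yaw": -10.6,"hand": 1}
    - {"translation": [0.019,0.056,0],"yaw": -21.2,"hand": 1}
    - {"translation": [0.029,0.085,0],"yaw": -31.8,"hand": 1}
    - {"translation": [0.039,0.113,0],"yaw": -42.4,"hand": 1}
    - {"translation": [0.048,0.141,0],"yaw": -53,"hand": 1}
    - {"translation": [0.058,0.17,0],"yaw": -63.6,"hand": 1}
    - {"translation": [0.068,0.198,0],"yaw": -74.4,"hand": 1}
    - {"translation": [0.068,0.198,0.03],"yaw": -74.4,"hand": 1}
    - {"translation": [0.068,0.198,0.08],"yaw": -74.4,"hand": 1}
    - {"translation": [0.068,0.198,0.11],"yaw": -74.4,"hand": 1}
    - {"translation": [0.068,0.198,0.119],"yaw": -74.4,"hand": 1}
    - {"translation": [0.068,0.198,0.119],"yaw": -74.4,"hand": 1}
    - {"translation": [0.068,0.198,0.119],"yaw": -74.4,"hand": -1}
    - {"translation": [0.068,0.198,0.119],"yaw": -74.4,"hand": -1}
    - {"translation": [0.068,0.198,0.119],"yaw": -74.4,"hand": -1}
    - {"translation": [0.068,0.198,0.119],"yaw": -74.4,"hand": -1}
    - {"translation": [0.068,0.198,0.09],"yaw": -74.4,"hand": -1}
    - {"translation": [0.068,0.198,0.04],"yaw": -74.4,"hand": -1}
    - {"translation": [0.068,0.198,0],"yaw": -74.4,"hand": -1}
    - {"translation": [0.068,0.198,0],"yaw": -74.4,"hand": -1}

```text
t: 32.25
tcp_pos: [0.4325, -0.0569, 0.1442]
eef_rot: [0.003, -0.559, 0.829, -0.001]
force: [0.0, -0.9, -1.2]
width: 0.632
finger_force: 43.5
```

```bash
python3 pl.py 4
```

```text
tray [ 0.4702 -0.3049] sides [np.float64(0.227), np.float64(0.202)] yaw -6.46
(0.4887, 0.0809) n 738 top z 0.0327 circle 0.4815 0.0659 0.0223
(0.4606, 0.0115) n 1118 top z 0.0327 circle 0.4521 -0.0056 0.0209
(0.4331, -0.058) n 13455 top z 0.1515 circle 0.4384 -0.0571 0.0353
shift [ 0.2576 -0.1417  0.1198] yaw 74.43 cur ydir 157.93 dist 0.318 j6 -0.723
```

Emit:
drive_tool:
  targets:
    - {"translation": [0.036,-0.02,0],"yaw": 10.5,"hand": -1}
    - {"translation": [0.073,-0.04,0],"yaw": 21,"hand": -1}
    - {"translation": [0.11,-0.06,0],"yaw": 31.5,"hand": -1}
    - {"translation": [0.147,-0.081,0],"yaw": 42,"hand": -1}
    - {"translation": [0.184,-0.101,0],"yaw": 52.5,"hand": -1}
    - {"translation": [0.22,-0.121,0],"yaw": 63,"hand": -1}
    - {"translation": [0.2575,-0.142,0],"yaw": 74.4,"hand": -1}
    - {"translation": [0.2575,-0.142,0.02],"yaw": 74.4,"hand": -1}
    - {"translation": [0.2575,-0.142,0.07],"yaw": 74.4,"hand": -1}
    - {"translation": [0.2575,-0.142,0.1],"yaw": 74.4,"hand": -1}
    - {"translation": [0.2575,-0.142,0.115],"yaw": 74.4,"hand": -1}
    - {"translation": [0.2575,-0.142,0.12],"yaw": 74.4,"hand": -1}
    - {"translation": [0.2575,-0.142,0.12],"yaw": 74.4,"hand": -1}
    - {"translation": [0.2575,-0.142,0.12],"yaw": 74.4,"hand": 0.6}
    - {"translation": [0.2575,-0.142,0.12],"yaw": 74.4,"hand": 0.6}
    - {"translation": [0.2575,-0.142,0.12],"yaw": 74.4,"hand": 0.6}
    - {"translation": [0.2575,-0.142,0.08],"yaw": 74.4,"hand": 0.6}
    - {"translation": [0.2575,-0.142,0.02],"yaw": 74.4,"hand": 0.8}
    - {"translation": [0.2575,-0.142,0],"yaw": 74.4,"hand": 1}

```text
t: 34.72
tcp_pos: [0.4671, -0.3501, 0.1455]
eef_rot: [0.003, 0.056, 0.998, -0.002]
force: [0.5, -0.4, 0.4]
width: 1.001
finger_force: 0.0
```

```bash
python3 ck.py 4 M .024
```

```text
slot [ 0.4652 -0.3487] roll 0.4657 -0.3494 0.0279 z [0.0214 0.0234 0.0245]
tray [ 0.4019 -0.3428] sides [np.float64(0.101), np.float64(0.111)] yaw 82.43
shift [0.0475 0.3584 0.1189] yaw -74.46 cur ydir 83.54 dist 0.381 j6 -1.385
```

Roll 1 flat in slot 4. Next: lower roll on the middle post.

Emit:
drive_tool:
  targets:
    - {"translation": [0.006,0.045,0],"yaw": -9.3,"hand": 1}
    - {"translation": [0.012,0.09,0],"yaw": -18.6,"hand": 1}
    - {"translation": [0.018,0.134,0],"yaw": -27.9,"hand": 1}
    - {"translation": [0.024,0.179,0],"yaw": -37.2,"hand": 1}
    - {"translation": [0.03,0.224,0],"yaw": -46.5,"hand": 1}
    - {"translation": [0.036,0.269,0],"yaw": -55.8,"hand": 1}
    - {"translation": [0.042,0.313,0],"yaw": -65.1,"hand": 1}
    - {"translation": [0.0475,0.3585,0.005],"yaw": -74.4,"hand": 1}
    - {"translation": [0.0475,0.3585,0.05],"yaw": -74.4,"hand": 1}
    - {"translation": [0.0475,0.3585,0.1],"yaw": -74.4,"hand": 1}
    - {"translation": [0.0475,0.3585,0.119],"yaw": -74.4,"hand": 1}
    - {"translation": [0.0475,0.3585,0.119],"yaw": -74.4,"hand": 1}
    - {"translation": [0.0475,0.3585,0.119],"yaw": -74.4,"hand": -1}
    - {"translation": [0.0475,0.3585,0.119],"yaw": -74.4,"hand": -1}
    - {"translation": [0.0475,0.3585,0.119],"yaw": -74.4,"hand": -1}
    - {"translation": [0.0475,0.3585,0.119],"yaw": -74.4,"hand": -1}
    - {"translation": [0.0475,0.3585,0.09],"yaw": -74.4,"hand": -1}
    - {"translation": [0.0475,0.3585,0.04],"yaw": -74.4,"hand": -1}
    - {"translation": [0.0475,0.3585,0],"yaw": -74.4,"hand": -1}
    - {"translation": [0.0475,0.3585,0],"yaw": -74.4,"hand": -1}

```text
t: 37.33
tcp_pos: [0.4605, 0.013, 0.1441]
eef_rot: [0.003, -0.559, 0.829, -0.001]
force: [-0.3, -0.5, -1.6]
width: 0.642
finger_force: 42.6
```

```bash
python3 pl.py 5
```

```text
tray [ 0.4702 -0.3049] sides [np.float64(0.227), np.float64(0.202)] yaw -6.46
(0.4887, 0.0809) n 1126 top z 0.0328 circle 0.4806 0.0645 0.0212
(0.4606, 0.0115) n 13438 top z 0.1515 circle 0.4661 0.0124 0.0356
(0.4331, -0.058) no roll
shift [ 0.2671 -0.049   0.1198] yaw 74.43 cur ydir 157.93 dist 0.297 j6 -0.855
```

Emit:
drive_tool:
  targets:
    - {"translation": [0.038,-0.007,0],"yaw": 10.5,"hand": -1}
    - {"translation": [0.076,-0.014,0],"yaw": 21,"hand": -1}
    - {"translation": [0.114,-0.021,0],"yaw": 31.5,"hand": -1}
    - {"translation": [0.152,-0.028,0],"yaw": 42,"hand": -1}
    - {"translation": [0.19,-0.035,0],"yaw": 52.5,"hand": -1}
    - {"translation": [0.228,-0.042,0],"yaw": 63,"hand": -1}
    - {"translation": [0.267,-0.049,0],"yaw": 74.4,"hand": -1}
    - {"translation": [0.267,-0.049,0.02],"yaw": 74.4,"hand": -1}
    - {"translation": [0.267,-0.049,0.07],"yaw": 74.4,"hand": -1}
    - {"translation": [0.267,-0.049,0.1],"yaw": 74.4,"hand": -1}
    - {"translation": [0.267,-0.049,0.115],"yaw": 74.4,"hand": -1}
    - {"translation": [0.267,-0.049,0.12],"yaw": 74.4,"hand": -1}
    - {"translation": [0.267,-0.049,0.12],"yaw": 74.4,"hand": -1}
    - {"translation": [0.267,-0.049,0.12],"yaw": 74.4,"hand": 0.6}
    - {"translation": [0.267,-0.049,0.12],"yaw": 74.4,"hand": 0.6}
    - {"translation": [0.267,-0.049,0.12],"yaw": 74.4,"hand": 0.6}
    - {"translation": [0.267,-0.049,0.08],"yaw": 74.4,"hand": 0.6}
    - {"translation": [0.267,-0.049,0.02],"yaw": 74.4,"hand": 0.8}
    - {"translation": [0.267,-0.049,0],"yaw": 74.4,"hand": 1}

```text
t: 39.8
tcp_pos: [0.4054, -0.2541, 0.1449]
eef_rot: [0.003, 0.056, 0.998, -0.001]
force: [0.3, 0.9, -0.4]
width: 1.001
finger_force: 0.0
```

```bash
python3 ck.py 5 A .024
```

```text
slot [ 0.4036 -0.2531] roll 0.4043 -0.2537 0.028 z [0.0214 0.0234 0.0245]
tray [ 0.5422 -0.3165] sides [np.float64(0.081), np.float64(0.055)] yaw -8.7
shift [-0.0446  0.3421  0.1195] yaw -74.46 cur ydir 83.54 dist 0.365 j6 -1.548
```

Roll 2 flat in slot 5. Last: lower roll at post_a.

Emit:
drive_tool:
  targets:
    - {"translation": [-0.006,0.043,0],"yaw": -9.3,"hand": 1}
    - {"translation": [-0.011,0.086,0],"yaw": -18.6,"hand": 1}
    - {"translation": [-0.017,0.128,0],"yaw": -27.9,"hand": 1}
    - {"translation": [-0.022,0.171,0],"yaw": -37.2,"hand": 1}
    - {"translation": [-0.028,0.214,0],"yaw": -46.5,"hand": 1}
    - {"translation": [-0.033,0.257,0],"yaw": -55.8,"hand": 1}
    - {"translation": [-0.039,0.299,0],"yaw": -65.1,"hand": 1}
    - {"translation": [-0.0445,0.342,0.005],"yaw": -74.4,"hand": 1}
    - {"translation": [-0.0445,0.342,0.04],"yaw": -74.4,"hand": 1}
    - {"translation": [-0.0445,0.342,0.1],"yaw": -74.4,"hand": 1}
    - {"translation": [-0.0445,0.342,0.119],"yaw": -74.4,"hand": 1}
    - {"translation": [-0.0445,0.342,0.119],"yaw": -74.4,"hand": 1}
    - {"translation": [-0.0445,0.342,0.119],"yaw": -74.4,"hand": -1}
    - {"translation": [-0.0445,0.342,0.119],"yaw": -74.4,"hand": -1}
    - {"translation": [-0.0445,0.342,0.119],"yaw": -74.4,"hand": -1}
    - {"translation": [-0.0445,0.342,0.119],"yaw": -74.4,"hand": -1}
    - {"translation": [-0.0445,0.342,0.09],"yaw": -74.4,"hand": -1}
    - {"translation": [-0.0445,0.342,0.04],"yaw": -74.4,"hand": -1}
    - {"translation": [-0.0445,0.342,0],"yaw": -74.4,"hand": -1}
    - {"translation": [-0.0445,0.342,0],"yaw": -74.4,"hand": -1}

```text
t: 42.4
tcp_pos: [0.4882, 0.0821, 0.1443]
eef_rot: [0.003, -0.559, 0.829, -0.0]
force: [0.7, -0.2, -0.6]
width: 0.628
finger_force: 44.7
```

```bash
python3 pl.py 6
```

```text
tray [ 0.4698 -0.3049] sides [np.float64(0.228), np.float64(0.202)] yaw -6.46
(0.4887, 0.0809) n 13350 top z 0.1515 circle 0.494 0.0812 0.035
(0.4606, 0.0115) no roll
(0.4331, -0.058) no roll
shift [ 0.4262 -0.0729  0.1196] yaw 74.43 cur ydir 157.93 dist 0.449 j6 -0.961
```

Emit:
drive_tool:
  targets:
    - {"translation": [0.053,-0.009,0],"yaw": 9.3,"hand": -1}
    - {"translation": [0.106,-0.018,0],"yaw": 18.6,"hand": -1}
    - {"translation": [0.16,-0.027,0],"yaw": 27.9,"hand": -1}
    - {"translation": [0.213,-0.036,0],"yaw": 37.2,"hand": -1}
    - {"translation": [0.266,-0.046,0],"yaw": 46.5,"hand": -1}
    - {"translation": [0.32,-0.055,0],"yaw": 55.8,"hand": -1}
    - {"translation": [0.373,-0.064,0],"yaw": 65.1,"hand": -1}
    - {"translation": [0.426,-0.073,0.005],"yaw": 74.4,"hand": -1}
    - {"translation": [0.426,-0.073,0.05],"yaw": 74.4,"hand": -1}
    - {"translation": [0.426,-0.073,0.1],"yaw": 74.4,"hand": -1}
    - {"translation": [0.426,-0.073,0.115],"yaw": 74.4,"hand": -1}
    - {"translation": [0.426,-0.073,0.12],"yaw": 74.4,"hand": -1}
    - {"translation": [0.426,-0.073,0.12],"yaw": 74.4,"hand": -1}
    - {"translation": [0.426,-0.073,0.12],"yaw": 74.4,"hand": 0.6}
    - {"translation": [0.426,-0.073,0.12],"yaw": 74.4,"hand": 0.6}
    - {"translation": [0.426,-0.073,0.12],"yaw": 74.4,"hand": 0.6}
    - {"translation": [0.426,-0.073,0.08],"yaw": 74.4,"hand": 0.6}
    - {"translation": [0.426,-0.073,0.02],"yaw": 74.4,"hand": 0.8}
    - {"translation": [0.426,-0.073,-0.05],"yaw": 74.4,"hand": 1}

```text
t: 44.88
tcp_pos: [0.3938, -0.3406, 0.1845]
eef_rot: [-0.0, 0.056, 0.998, 0.0]
force: [1.5, -0.3, 0.3]
width: 1.001
finger_force: 0.0
```

Emit:
drive_tool:
  targets:
    - {"translation": [0,0.06,-0.05],"yaw": 0,"hand": 1}
    - {"translation": [0,0.12,-0.1],"yaw": 0,"hand": 1}
    - {"translation": [0,0.18,-0.1],"yaw": 0,"hand": 1}
    - {"translation": [0,0.24,-0.1],"yaw": 0,"hand": 1}
    - {"translation": [0,0.24,-0.1],"yaw": 0,"hand": 1}
    - {"translation": [0,0.24,-0.1],"yaw": 0,"hand": 1}

```text
t: 45.62
tcp_pos: [0.4214, -0.101, 0.2833]
eef_rot: [0.001, 0.055, 0.999, 0.0]
force: [0.1, -0.1, 0.0]
width: 1.0
finger_force: 0.0
```

```bash
python3 - <<'E'
from h import *
tray();s=snap('scene','sf');t=snap('top','tf')
i=cv2.imread('pics/sf.png');j=cv2.imread('pics/tf.png')[120:370,90:550]
cv2.imwrite('pics/cf.png',np.vstack([cv2.resize(i[90:420,60:610],(500,300)),cv2.resize(j,(500,272))]))
E
```

```text
tray [ 0.4658 -0.341 ] sides [np.float64(0.227), np.float64(0.128)] yaw -6.51
```

View pics/cf.png

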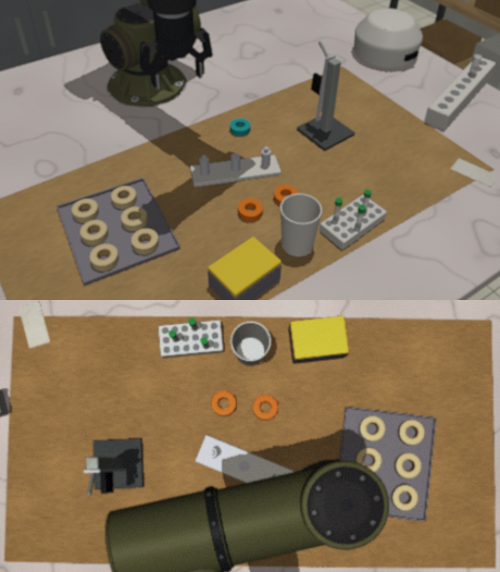

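Final view: all six rolls lie flat in the tray, the posts are empty, the bar hangs on the peg and the bystanders have not moved. Handing in.

```bash
python3 -c "
from workcell import sign_off
print(sign_off())"
```

```text
the job is handed in; nothing more can be done
None
```

The job is handed in: the keeper bar hangs by eye_a on the stand's peg, all six rolls lie flat in the tray, and the last pictures show the beaker, tube rack, tip box and look-alikes still in place; no verdict came back at hand-in.

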